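# Fit the new feed roller on the splined shaft of a cable feeder

## Robot

A 6-joint arm with a two-finger parallel gripper is mounted at the origin on the work surface. World frame = base frame: x ahead of the robot, y to its left, z up, the work surface at z = 0. Lengths are in m, angles in degrees, forces in N, time in s.
With the tool pointing down it reaches from about 0.3 to 0.75 m from the base axis. Payload 8.5 kg.
Tool frame: the origin (TCP) lies midway between the tips of the shut fingers; the grasp point (between the pads) lies 19 mm behind it (env.tcp_to_grasp is the z of the grasp point in the tool frame, in m); z points along the fingers, y is the line along which they close (so a half turn about z gives the same grasp; the last joint's range is limited). The gripper opens to 85 mm and grips with 20 to 120 N. Pads are 22 mm wide; open, the fingers measure 114 mm over their backs; the gripper's body (76 mm by 85 mm) begins 54 mm behind the grasp point. The pads swing forward as they close: fully open they stand 13 mm farther back than shut.
Start: joints at [63.467, 21.807, 74.336, -0, 83.858, -12.336], TCP at [0.135, 0.533, 0.231] pointing down, gripper open.
Joint ranges: [-178.18, 178.18], [-50.72, 133.34], [12.68, 142.11], [-81.47, 261.47], [9.98, 163.14], [-165.26, 165.26]. Speed limits (degrees/s): [136.94, 136.94, 180, 180, 180, 180].

## Interface

Orientations are given as a 3x3 rotation matrix whose columns are the frame's x, y, z axes.
In Python, from rig import env, imaging, job, models gives the robot as it stands. The module is installed in compiled form; this text tells all that it offers.
- The arm moves only by the tool jog_arm, never from a script. Its argument "plan" is text: rows parted by semicolons, each of 7 numbers parted by spaces: the turn, a rotation vector about the tool's x, y, z in degrees, then the shift along the tool's x, y, z in cm, then the closure in counts, from 0 (fully open) to 255 (shut). In form: rx ry rz x y z claw; .... A call has 1 to 10 rows; each row shifts and turns the commanded pose from where the row before left it, along the tool's axes as they then stand; what a row does not reach is not made up. A row lasts 1/12 s, in which the tool goes at most 41.7 mm and 7.16 degrees, less where a joint would pass 70% of its speed; a pose out of reach is approached as far as the arm can. A call with a gripper value outside its range is refused whole. The fingers move at their own pace and stop on an object; "grip_force" is the grip in N (left out, the last holds). Time passes only in rows, so rows that do not move let the fingers close. It gives the time, the measured TCP pose, the force, the opening and the grip force at its end, in the units of the state.
- env.observe(): the state, without advancing time (a new reading comes with each control period).
- imaging.get_image(name): name is "scene" or "top" or "wrist"; returns a dict with "pixels" (400x640x3 uint8, red, green, blue), "depth" (400x640 float32, m along the optical axis (not along the pixel's ray), 0 where there is no reading), "fov_y" (degrees; the focal length in pixels is half the picture's height over the tangent of half this angle, whatever the lens; pixels are square), "cx", "cy" (the principal point, pixels), "world_from_camera" (4x4, takes a point from camera to world coordinates). Camera axes: x right, y down, z forward; pixel columns grow to the right and rows downward; lengths in m; the calibration is good to about 2 mm. A picture is of the moment at which its call begins.
- job.close_job(): hands the job in; it is judged then, once.
Trained networks look in the newest picture that a camera, given by its name, has taken for a name from the list of things; names that differ only in an ending like _2 or _b are one class to them, and where a whole thing is asked for, a point or a joint stands for the part that bears it (a point fixed in the world has none). Each returns a list of dicts, best first, with "confidence" (0 to 1); they miss things now and then, are a little off and sometimes report something else, mostly with a low value. They report only what shows in the picture. A call takes as long as a camera call. They do not tell look-alikes from the thing itself.
- models.outline_of(camera, query): "region" (400x640 bool, what is visible of it) and "bbox" ([centre column, centre row, width, height] in pixels, round what is visible of it).
- models.tip_of(camera, query): "at" ([column, row] in pixels: a listed point, or the origin of a listed thing).
The state is a dict: "time_s": time; "q": joint angles; "qvel": joint speeds; "joint_efforts": joint torques, N m; "position": TCP position; "tool_rot": TCP orientation; "ft_force": force on the tool from outside, world axes, zero at the start; "wrist_torque": the same for the moment, N m; "grip_width": finger opening in m; "gripper_force": force on a finger pad.
Only numpy, scipy, OpenCV 4.12 (cv2) and the standard library are available. Lean on these libraries where they do the work, as an engineer would, in place of code of your own. Each camera call takes 0.05 s, during which the arm holds its last target. There are 200 camera calls.

## Task

The cable feeder on the bench is missing its driven roller: fit the new orange one on the bare splined shaft, boss upwards. Turn it until its slots line up with the splines, then lower it under control, without forcing it or letting it fall, until it sits fully home on the shaft's shoulder, and let go. Leave the worn dark roller and the other things on the bench where they are.

Things in the scene. Friction and masses are not known exactly. Their poses are not given: they have to be found in the camera images.
- new_roller: the new feed roller, 0.24 kg give or take 20 %: orange hard tyre 50 mm in diameter and 40 mm wide on a bright hub with a square boss at one end, 60 mm long in all. Origin: centre of the flat face without boss; +z runs along the axis to the boss. Starts lying on its tyre on the bench, axis level, origin 25 mm high; does not roll by itself (16 faint flats); stands firmly on its flat face
- boss_top (a point): centre of the end of the new roller's boss, 60 mm from its origin, axes as the roller's. The boss stands out 20 mm beyond the tyre and has four flats 34 mm apart (39 mm over the rounded corners), facing the roller's x and y. The bore goes right through: 20.6 mm in diameter with four slots 8 mm wide, 28 mm across, along x and y, each facing a flat. On the shaft the boss must point up
- drive_shaft: the bare upright steel shaft on the feeder. Origin: on its axis at the top of the shoulder, a collar 32 mm in diameter and 92 mm above the bench, on which the roller's flat face must rest; +z up. The core is 18 mm in diameter. The gearbox holds the shaft still (0.4 N m to turn it); its angle differs each time
- spline_top (a point): on the shaft's axis, 40 mm above the shoulder, axes as the shaft's: upper end of its four splines, which are 6 mm wide, 26 mm across, along its x and y axes, their last 4 mm chamfered (to 2.4 mm wide, 22 mm across). A roller not lined up comes to rest here; any of the four quarter turns fits, with about 1 mm of play on each side
- shaft_tip (a point): tip of the shaft, 60 mm above the shoulder. The last 12 mm taper from 18 to 7 mm in diameter, so a roller held boss up finds its centre here before it meets the splines
- feeder: the cable feeder, fixed to the bench: grey housing 200 mm (x) by 260 mm (y), aluminium deck 86 mm high; origin under its centre, z up. Its shaft stands at x -35 mm, y 0; a steel pressure roller 44 mm in diameter at x +15 mm. A black counter at x +82, y -66 mm is 126 mm high; a gear motor sticks out to y +227 mm, 75 mm high
- guard (a point): top of the yellow finger guard at its middle, 122 mm above the bench; the guard runs round the shaft's outer half, 32 mm from the axis. With it, the pressure roller (126 mm high) and the two cable guides (120 mm high, 41 mm either side of the shaft along y), there is no room for fingers beside a fitted tyre, only above it, round the boss
- worn_roller: the worn roller taken off before, same sizes, dark tyre and dark steel hub, lying on the bench in the other of the two places; leave it. Origin and axes as for the new roller.
- crimper: crimping tool with blue handles, about 200 mm long, lying on the bench; leave it. Origin near the middle of the handles.
- snips: cable snips with yellow handles, about 180 mm long, lying on the bench; leave them. Origin near the middle of the handles.
- screwdriver: screwdriver with a red handle lying near the robot; leave it. Origin at the middle of its length.
- carton: small open red box, 85 by 60 by 35 mm; leave it. Origin under its centre.
- jack0: white outlet jack, 30 by 17 by 20 mm, on the bench; leave it. Origin under its centre.
- jack1: another white outlet jack, 30 by 17 by 20 mm; leave it. Origin under its centre.
- dish: round steel parts dish, 72 mm wide, 16 mm high, with the shaft's screw and washer in it; leave it. Origin under its centre.
Things that resemble listed ones, but are neither listed nor needed, are in the scene too. What is shaped like the new_roller but green is not meant.

How it is judged:
By the outcome, as a careful person would: the job done as asked, in the order asked, and still so for the second after the job is handed in, with the robot touching nothing.
It also fails if it takes over 61 s, if anything falls off the work surface, if the arm or the gripper's body presses on something with over 40 N, if the wrist force passes 120 N, or if a joint passes its speed limit or range.

## Working session

There is one attempt and no reset: what is moved stays moved. The work goes in short steps, Python scripts to look and compute and a tool call to move; the robot and the scene stay as the last step left them, time stands still between calls to the robot, and variables do not carry over. Pictures are saved under pics/ and viewed, at most 10 in all, crops included, and the job is handed in when it is done.

Besides the shell and the picture viewer there is one more tool, called after ">>>" as name(argument=value, ...) on one line, values as JSON. jog_arm: Moves the arm, as the interface text tells. Its arguments: {"type":"object","properties":{"plan":{"type":"string"},"grip_force":{"type":"number"}},"required":["plan"]}

```bash
mkdir -p pics
cat > h.py <<'E'
import numpy as np, cv2
from rig import env, imaging, job, models
def cam(n):
    im=imaging.get_image(n); im['f']=200/np.tan(np.radians(im['fov_y'])/2); return im
def world(im,u,v,d=None):
    u=np.asarray(u,float);v=np.asarray(v,float)
    if d is None: d=im['depth'][v.round().astype(int),u.round().astype(int)]
    p=np.stack([(u-im['cx'])/im['f']*d,(v-im['cy'])/im['f']*d,d],-1)
    T=im['world_from_camera']; return p@T[:3,:3].T+T[:3,3]
def save(im,name,crop=None,s=1):
    p=im['pixels'][:,:,::-1]
    if crop: a,b,c,d=crop; p=p[b:d,a:c]
    cv2.imwrite('pics/'+name,cv2.resize(p,None,fx=s,fy=s,interpolation=cv2.INTER_CUBIC))
def cloud(im):
    v,u=np.mgrid[:400,:640]; return world(im,u,v,im['depth'])
E
python3 - <<'E'
from h import *
np.set_printoptions(precision=4,suppress=True)
for n in ['top','scene']:
    im=cam(n); save(im,n+'0.png')
    for q in ['new_roller','worn_roller','feeder']:
        for r in models.outline_of(n,q)[:3]:
            m=r['region']&(im['depth']>0); P=cloud(im)[m]
            print(n,q,round(r['confidence'],2),np.round(r['bbox']),np.median(P,0),P.max(0)[2],im['pixels'][m].mean(0))
    for q in ['new_roller','boss_top','shaft_tip','spline_top','drive_shaft','guard']:
        for r in models.tip_of(n,q)[:3]:
            print(n,q,round(r['confidence'],2),r['at'],world(im,*r['at']))
E
```

```text
top new_roller 0.93 [303. 187.  28.  21.] [ 0.5919 -0.0361  0.0431] 0.05427871700792597 [ 42.7721 109.6119  53.6304]
top new_roller 0.7 [364. 212.  24.  22.] [ 0.5325 -0.1778  0.0435] 0.054942079953284484 [181.562  111.0321  74.438 ]
top new_roller 0.68 [273. 229.  30.  21.] [0.4956 0.0351 0.0436] 0.05546929401968237 [ 38.5541 107.3268  50.0281]
top worn_roller 0.7 [456. 229.  30.  24.] [ 0.5021 -0.3951  0.0429] 0.05486095065992802 [27.5502 26.6409 26.2606]
top feeder 0.9 [151. 202. 159.  91.] [0.5512 0.2803 0.0861] 0.15446393294464977 [160.1067 161.7609 159.3745]
top new_roller 0.92 [353.0, 209.0] [ 0.5462 -0.1537  0.0035]
top new_roller 0.62 [315.8, 185.3] [ 0.6029 -0.061   0.0011]
top new_roller 0.58 [281.8, 233.5] [0.4826 0.0157 0.0496]
top boss_top 0.75 [262.8, 217.8] [0.5199 0.068  0.0006]
top boss_top 0.74 [293.3, 192.9] [ 0.5801 -0.0085  0.0397]
top boss_top 0.67 [377.6, 218.0] [ 0.5243 -0.2106  0.0409]
top shaft_tip 0.69 [156.7, 209.9] [0.5289 0.2827 0.1453]
top spline_top 0.63 [160.7, 214.1] [0.5198 0.273  0.1467]
top drive_shaft 0.51 [166.3, 214.7] [0.5193 0.2677 0.1248]
t
[... 714 characters left out ...]
5406924 [146.3478  30.7391  26.9384]
scene new_roller 0.87 [332.1, 189.9] [0.4992 0.0088 0.042 ]
scene new_roller 0.75 [285.3, 223.1] [ 0.5455 -0.1568  0.0442]
scene new_roller 0.7 [325.1, 230.0] [ 0.5927 -0.064   0.0111]
scene boss_top 0.7 [344.9, 215.9] [ 0.5935 -0.0045  0.0371]
scene boss_top 0.61 [263.2, 232.9] [ 0.5227 -0.2138  0.01  ]
scene boss_top 0.61 [354.0, 187.8] [ 0.4866  0.0914 -0.0039]
scene shaft_tip 0.67 [421.0, 135.1] [0.4635 0.3353 0.0841]
scene spline_top 0.66 [421.8, 139.8] [0.5299 0.2741 0.1403]
scene spline_top 0.6 [419.8, 150.4] [0.5361 0.2701 0.1078]
scene drive_shaft 0.52 [419.0, 149.8] [0.5294 0.2735 0.1033]
scene guard 0.59 [411.6, 134.3] [ 0.3709  0.3869 -0.001 ]
```

Run:
```python
from h import *
np.set_printoptions(precision=4,suppress=True)
im=cam('top'); save(im,'top1.png',(240,160,500,260),3)
P=cloud(im); px=im['pixels'].astype(int)
# orange tyre
hsv=cv2.cvtColor(im['pixels'],cv2.COLOR_RGB2HSV)
m=(hsv[...,0]<22)&(hsv[...,1]>120)&(hsv[...,2]>100)
m[:, :335]=0; m[:,395:]=0; m[:185]=0; m[240:]=0
Q=P[m&(P[...,2]>.02)]; print(len(Q),Q.min(0),Q.max(0),Q.mean(0))
r=[r for r in models.outline_of('top','new_roller') if abs(r['bbox'][0]-364)<8][0]
R=P[r['region']&(P[...,2]>.012)]; print(len(R),R.min(0),R.max(0))
box=cv2.minAreaRect(R[:,:2].astype(np.float32)); print(box)
box=cv2.minAreaRect(Q[:,:2].astype(np.float32)); print(box)
# shaft
F=P[(abs(P[...,0]-.53)<.06)&(abs(P[...,1]-.275)<.06)]
for a,b in [(.128,.16),(.136,.16),(.142,.16)]:
    S=F[(F[:,2]>a)&(F[:,2]<b)]; print(a,len(S),S.mean(0),S.min(0),S.max(0))
s=env.observe(); print(s['position'],s['tool_rot'],s['q'],s['ft_force'],env.tcp_to_grasp,s['time_s'])
```

```text
333 [ 0.4901 -0.1927  0.021 ] [ 0.5573 -0.0912  1.2436] [ 0.5324 -0.1723  0.0485]Traceback (most recent call last):
  File "<stdin>", line 10, in <module>
IndexError: list index out of range
```

View pics/top0.png

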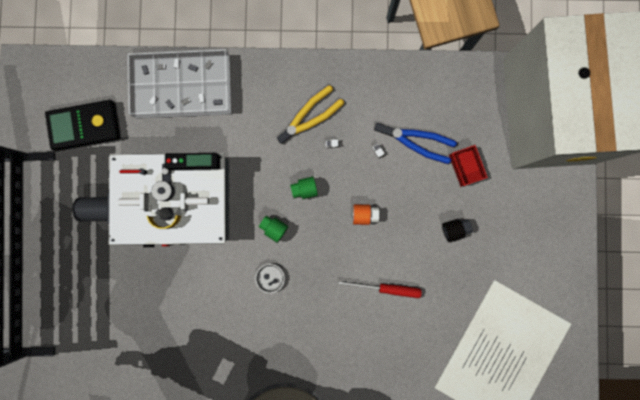

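View pics/top1.png

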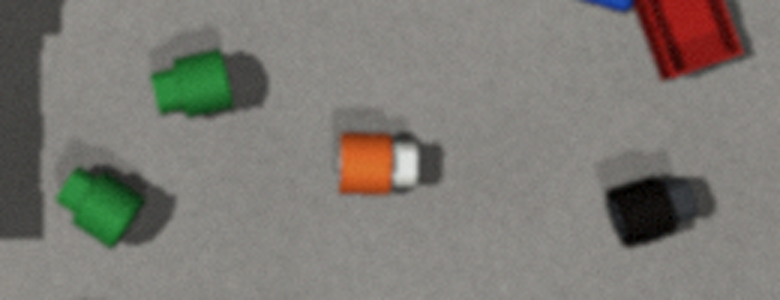

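Green look-alikes are at (305,187) and (273,229), and the worn dark roller is at (456,229). The orange roller with a bright boss at (364,214) is the one meant, confirmed in the enlarged crop. Its boss points to image right (-y). The feeder is at (166,200), with its shaft near (162,212).

Run:
```python
from h import *
np.set_printoptions(precision=4,suppress=True)
s=env.observe(); print(s['position'],s['tool_rot'],s['q'],s['ft_force'],env.tcp_to_grasp,s['time_s'],s['grip_width'])
im=cam('wrist'); T=im['world_from_camera']; print(T, im['fov_y'])
R=s['tool_rot']; print('cam in tool',R.T@(T[:3,3]-s['position']),R.T@T[:3,:3])
t=cam('top');P=cloud(t)
F=P[(abs(P[...,0]-.53)<.05)&(abs(P[...,1]-.275)<.05)]
for a in (.128,.136,.144):
    S=F[(F[:,2]>a)&(F[:,2]<.16)]; print(a,len(S),S.mean(0),S.min(0),S.max(0))
D=np.array([.53,.275,.31])-s['position']; print('to shaft in tool cm',R.T@D*100)
```

```text
[0.1349 0.5332 0.2313] [[-0.9695  0.2452 -0.    ]
 [ 0.2452  0.9695 -0.    ]
 [-0.     -0.     -1.    ]] [ 63.4682  21.8074  74.3357  -0.0009  83.8592 -12.3362] [-0.8376  0.0004  0.0266] -0.0187 1.1 0.08541682332571987
[[ 0.2452  0.9163  0.3166  0.0519]
 [ 0.9695 -0.2317 -0.0801  0.5544]
 [-0.      0.3265 -0.9452  0.3737]
 [ 0.      0.      0.      1.    ]] 62.36149753443282
cam in tool [ 0.0856  0.0002 -0.1424] [[ 0.     -0.9452 -0.3265]
 [ 1.      0.      0.    ]
 [ 0.     -0.3265  0.9452]]
0.128 117 [0.5377 0.2785 0.1372] [0.5115 0.2647 0.1281] [0.5786 0.2985 0.1539]
0.136 53 [0.523  0.2776 0.1457] [0.5156 0.2703 0.1373] [0.5312 0.2878 0.1539]
0.144 33 [0.5233 0.278  0.1485] [0.5176 0.2731 0.1441] [0.5289 0.2867 0.1539]
to shaft in tool cm [-44.6372 -15.3405  -7.8675]
```

>>> jog_arm(plan="0 0 0 -3.6 -1.25 -0.2 0;0 0 0 -3.6 -1.25 -0.2 0;0 0 0 -3.6 -1.25 -0.2 0;0 0 0 -3.6 -1.25 -0.2 0;0 0 0 -3.6 -1.25 -0.2 0;0 0 0 -3.6 -1.25 -0.2 0;0 0 0 -3.6 -1.25 -0.2 0;0 0 0 -3.6 -1.25 -0.2 0;0 0 0 -3.6 -1.25 -0.2 0;0 0 0 -3.6 -1.25 -0.1 0", grip_force=40)

```text
time_s: 2.03
position: [0.4547, 0.3224, 0.2507]
tool_rot: [[-0.969, 0.245, 0.0], [0.245, 0.969, 0.0], [-0.0, 0.0, -1.0]]
ft_force: [1.1, 0.7, 0.4]
grip_width: 0.0856
gripper_force: 0.0
```

>>> jog_arm(plan="0 0 0 -3.6 -1.25 0 0;0 0 0 -3.6 -1.25 0 0;0 0 0 -0.7 -0.2 0 0;0 0 0 0 0 0 0;0 0 0 0 0 0 0")

```text
time_s: 2.45
position: [0.5228, 0.2784, 0.2501]
tool_rot: [[-0.969, 0.246, -0.001], [0.246, 0.969, 0.0], [0.001, -0.0, -1.0]]
ft_force: [1.0, 0.9, -0.2]
grip_width: 0.0855
gripper_force: 0.0
```

Run:
```python
from h import *
np.set_printoptions(precision=4,suppress=True)
s=env.observe(); print(s['position'],s['tool_rot'],s['q'],s['time_s'])
im=cam('wrist'); P=cloud(im); np.savez('shaft.npz',P=P,px=im['pixels'])
for q in ['shaft_tip','spline_top']:
    for r in models.tip_of('wrist',q)[:2]: print(q,r['confidence'],r['at'],world(im,*r['at']))
F=P[(abs(P[...,0]-.523)<.03)&(abs(P[...,1]-.278)<.03)]
for a,b in ((.093,.125),(.125,.134),(.134,.142),(.142,.148),(.148,.16)):
    S=F[(F[:,2]>a)&(F[:,2]<b)]
    if len(S):print(a,len(S),S.mean(0),S.min(0),S.max(0))
r=models.tip_of('wrist','shaft_tip')
u,v=map(int,r[0]['at']) if r else (320,200)
save(im,'sh.png',(max(u-80,0),max(v-60,0),u+80,v+60),5)
```

```text
[0.5228 0.2784 0.2501] [[-0.9694  0.2457 -0.0008]
 [ 0.2457  0.9694  0.0001]
 [ 0.0008 -0.0001 -1.    ]] [ 16.5814  25.4913  65.2181   0.0215  89.3336 -59.1977] 2.45
shaft_tip 0.9 [324.9, 198.1] [0.5203 0.279  0.1535]
spline_top 0.93 [329.4, 188.1] [0.516  0.2837 0.1448]
0.093 812 [0.5232 0.2797 0.112 ] [0.493 0.248 0.093] [0.5529 0.308  0.125 ]
0.125 232 [0.5253 0.2823 0.1287] [0.5089 0.2683 0.1252] [0.553  0.2943 0.1339]
0.134 117 [0.5177 0.2829 0.1392] [0.5134 0.2727 0.134 ] [0.5305 0.2901 0.142 ]
0.142 151 [0.5198 0.2819 0.1448] [0.5137 0.2735 0.142 ] [0.5293 0.2889 0.148 ]
0.148 133 [0.5211 0.2814 0.151 ] [0.5163 0.2762 0.148 ] [0.5273 0.2861 0.1537]
```

View pics/sh.png

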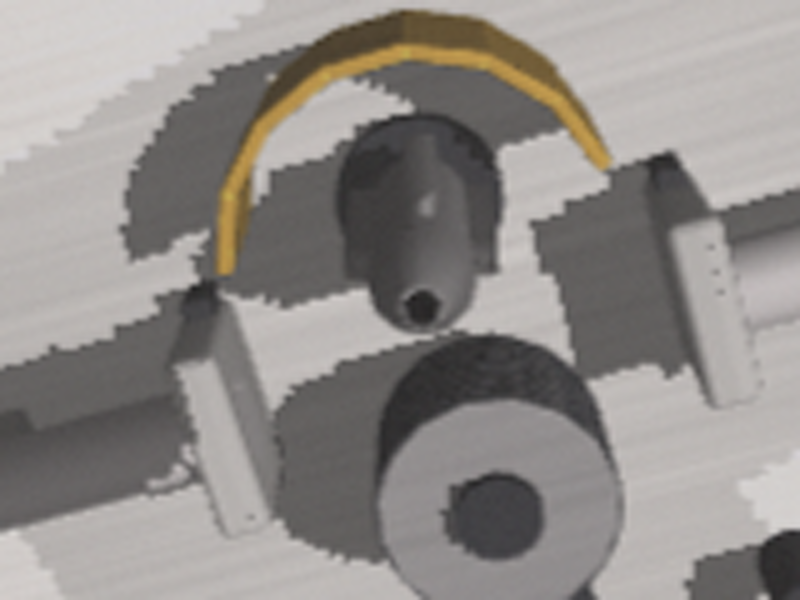

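The shaft tip is at crop (424,308). Splines are visible left (365,270), right (487,260) and front (425,150). I'll tilt the camera straight down over the shaft to get their angle.

>>> jog_arm(plan="0 0 0 -3.2 0.2 0 0;0 0 0 0 0 3.5 0;0 6.35 0 0 0 0 0;0 6.35 0 0 0 0 0;0 6.35 0 0 0 0 0;0 0 0 0 0 0 0;0 0 0 0 0 0 0")

```text
time_s: 3.23
position: [0.5549, 0.2725, 0.2144]
tool_rot: [[-0.917, 0.245, -0.315], [0.232, 0.969, 0.079], [0.325, -0.001, -0.946]]
ft_force: [-0.4, 0.8, 0.7]
grip_width: 0.0853
gripper_force: 0.0
```

Run:
```python
from h import *
np.set_printoptions(precision=4,suppress=True)
s=env.observe(); print(s['position'],s['tool_rot'],s['time_s'])
im=cam('wrist'); P=cloud(im); np.savez('shaft2.npz',P=P,**im)
print(im['world_from_camera'])
for q in ['shaft_tip','spline_top']:
    for r in models.tip_of('wrist',q)[:2]: print(q,r['confidence'],r['at'],world(im,*r['at']))
F=P[(abs(P[...,0]-.521)<.03)&(abs(P[...,1]-.281)<.03)]
for a,b in ((.128,.134),(.134,.14),(.14,.146),(.146,.15),(.15,.16)):
    S=F[(F[:,2]>a)&(F[:,2]<b)]
    if len(S):print(a,len(S),S.mean(0),S.min(0),S.max(0))
u,v=map(int,models.tip_of('wrist','shaft_tip')[0]['at'])
print(u,v); save(im,'sh2.png',(max(u-40,0),max(v-30,0),u+40,v+30),10)
```

```text
[0.5549 0.2725 0.2144] [[-0.9168  0.2453 -0.3152]
 [ 0.2322  0.9694  0.0791]
 [ 0.3249 -0.0006 -0.9457]] 3.2333
[[ 0.2452  0.9695  0.0015  0.5213]
 [ 0.9695 -0.2452 -0.001   0.2813]
 [-0.0006  0.0017 -1.      0.3764]
 [ 0.      0.      0.      1.    ]]
shaft_tip 0.74 [318.7, 196.3] [0.5199 0.277  0.149 ]
spline_top 0.61 [327.0, 196.4] [0.5214 0.2825 0.1522]
0.128 155 [0.5225 0.2812 0.1301] [0.5095 0.2685 0.128 ] [0.5354 0.2939 0.134 ]
0.134 18 [0.5208 0.2811 0.1396] [0.5138 0.2727 0.1387] [0.5291 0.2899 0.14  ]
0.14 223 [0.5224 0.2812 0.143 ] [0.5136 0.2729 0.14  ] [0.5309 0.2897 0.146 ]
0.146 109 [0.5224 0.2816 0.1481] [0.5166 0.2755 0.1461] [0.528  0.2871 0.15  ]
0.15 118 [0.5221 0.2812 0.1517] [0.5176 0.2769 0.15  ] [0.5259 0.2854 0.1539]
318 196
```

View pics/sh2.png

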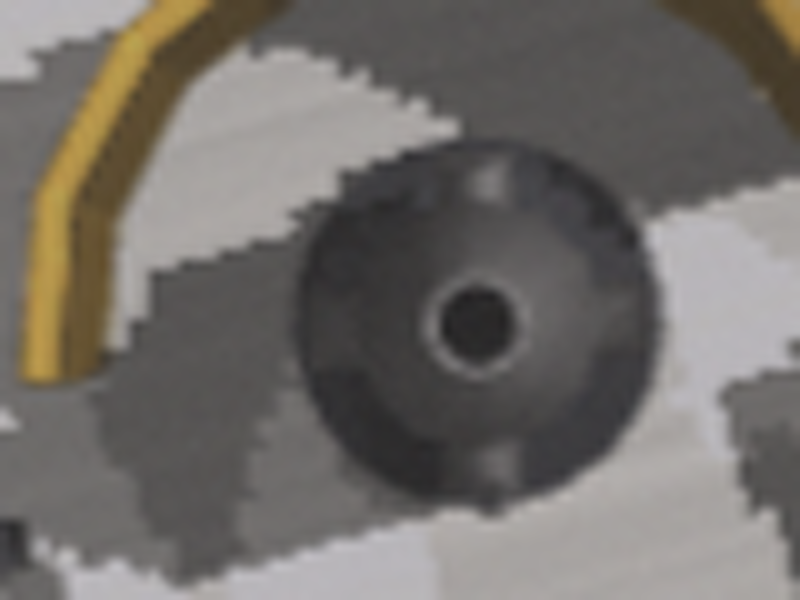

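Run:
```python
import numpy as np
d=np.load('shaft2.npz'); P=d['P'].reshape(-1,3)
for lo,hi in ((.120,.136),(.124,.134)):
  for c in ((.5222,.2812),(.5225,.2812)):
    q=P[:,:2]-c; r=np.hypot(*q.T); th=np.arctan2(q[:,1],q[:,0])
    for r0,r1 in ((.0098,.014),(.0105,.0135)):
        m=(r>r0)&(r<r1)&(P[:,2]>lo)&(P[:,2]<hi)
        z=np.exp(4j*th[m]).mean(); a=np.degrees(np.angle(z))/4
        dev=(np.degrees(th[m])-a+45)%90-45
        quad=np.floor(((np.degrees(th[m])-a+45)%360)/90).astype(int)
        print(lo,c,r0,m.sum(),a,abs(z),[(round(dev[quad==k].mean(),1),(quad==k).sum()) for k in range(4)], np.percentile(dev,[5,95]).round(1))
```

```text
0.12 (0.5222, 0.2812) 0.0098 136 -12.154576550464789 0.8117677410144182 [(np.float64(1.8), np.int64(35)), (np.float64(-0.0), np.int64(33)), (np.float64(-2.5), np.int64(35)), (np.float64(0.6), np.int64(33))] [-13.9  13.7]
0.12 (0.5222, 0.2812) 0.0105 106 -12.114072785175885 0.8182334105071543 [(np.float64(1.8), np.int64(29)), (np.float64(0.0), np.int64(25)), (np.float64(-2.6), np.int64(27)), (np.float64(0.6), np.int64(25))] [-13.4  13.5]
0.12 (0.5225, 0.2812) 0.0098 139 -12.094402516845463 0.8171834044058566 [(np.float64(1.7), np.int64(33)), (np.float64(1.4), np.int64(33)), (np.float64(-1.8), np.int64(40)), (np.float64(-0.9), np.int64(33))] [-13.5  13.5]
0.12 (0.5225, 0.2812) 0.0105 108 -11.96356945035128 0.8246177227835578 [(np.float64(2.1), np.int64(26)), (np.float64(1.3), np.int64(25)), (np.float64(-2.0), np.int64(32)), (np.float64(-0.9), np.int64(25))] [-13.5  13.2]
0.124 (0.5222, 0.2812) 0.0098 136 -12.154576550464789 0.8117677410144182 [(np.float64(1.8), np.int64(35)), (np.float64(-0.0), np.int64(33)), (np.float64(-2.5), np.int64(35)), (np.float64(0.6), np.int64(33))] [-13.9  13.7]
0.124 (0.5222, 0.2812) 0.0105 106 -12.114072785175885 0.8182334105071543 [(np.float64(1.8), np.int64(29)), (np.float64(0.0), np.int64(25)), (np.float64(-2.6), np.int64(27)), (np.float64(0.6), np.int64(25))] [-13.4  13.5]
0.124 (0.5225, 0.2812) 0.0098 139 -12.094402516845463 0.8171834044058566 [(np.float64(1.7), np.int64(33)), (np.float64(1.4), np.int64(33)), (np.float64(-1.8), np.int64(40)), (np.float64(-0.9), np.int64(33))] [-13.5  13.5]
0.124 (0.5225, 0.2812) 0.0105 108 -11.96356945035128 0.8246177227835578 [(np.float64(2.1), np.int64(26)), (np.float64(1.3), np.int64(25)), (np.float64(-2.0), np.int64(32)), (np.float64(-0.9), np.int64(25))] [-13.5  13.2]
```

>>> jog_arm(plan="0 -6.35 0 0 0 -1.5 0;0 -6.35 0 0 0 -1.5 0;0 -6.35 0 0 0 -1 0;0 0 0 -0.9 -4 0 0;0 0 0 -0.9 -4 0 0;0 0 0 -0.9 -4 0 0;0 0 0 -0.9 -4 0 0;0 0 0 -0.9 -4 0 0;0 0 0 -0.9 -4 0 0;0 0 0 -0.9 -4 0 0")

```text
time_s: 4.27
position: [0.5552, -0.0181, 0.2551]
tool_rot: [[-0.97, 0.244, 0.002], [0.244, 0.97, -0.001], [-0.003, -0.0, -1.0]]
ft_force: [0.6, -0.7, 1.0]
grip_width: 0.0855
gripper_force: 0.0
```

>>> jog_arm(plan="0 0 0 -0.9 -4 0 0;0 0 0 -0.9 -4 0 0;0 0 0 -0.9 -4 0 0;0 0 0 -0.9 -4 0 0;0 0 7 0 0 0 0;0 0 7 0 0 0 0;0 0 7 0 0 0 0;0 0 7 0 0 0 0;0 0 7 0 0 0 0;0 0 7 0 0 0 0")

```text
time_s: 5.1
position: [0.5516, -0.1802, 0.2549]
tool_rot: [[-0.552, 0.834, 0.002], [0.834, 0.552, -0.002], [-0.002, 0.001, -1.0]]
ft_force: [0.6, -0.6, -0.8]
grip_width: 0.0853
gripper_force: 0.0
```

>>> jog_arm(plan="0 0 7 0 0 1 0;0 0 7 0 0 1 0;0 0 7 0 0 1 0;0 0 7 0 0 1 0;0 0 5.8 0 0 0 0;0 0 0 0 0 0 0;0 0 0 0 0 0 0")

```text
time_s: 5.68
position: [0.5518, -0.1804, 0.2149]
tool_rot: [[-0.004, 1.0, 0.001], [1.0, 0.004, -0.001], [-0.001, 0.001, -1.0]]
ft_force: [-0.3, -0.8, 1.6]
grip_width: 0.0853
gripper_force: 0.0
```

Run:
```python
from h import *
np.set_printoptions(precision=4,suppress=True)
s=env.observe(); print(s['position'],s['tool_rot'],s['q'],s['time_s'])
im=cam('wrist'); P=cloud(im); save(im,'rol.png')
for q in ['new_roller','boss_top']:
    for r in models.tip_of('wrist',q)[:2]: print(q,r['confidence'],r['at'],world(im,*r['at']))
hsv=cv2.cvtColor(im['pixels'],cv2.COLOR_RGB2HSV)
ok=(im['depth']>0)&(P[...,2]>.012)&(P[...,2]<.07)&(np.hypot(P[...,0]-.533,P[...,1]+.178)<.07)
t=ok&(hsv[...,0]<22)&(hsv[...,1]>110)
Q=P[t]; B=P[ok&~t]
for n,S in (('tyre',Q),('rest',B),('all',P[ok])): print(n,len(S),S.mean(0),S.min(0),S.max(0),cv2.minAreaRect(S[:,:2].astype(np.float32)))
top=P[ok&(P[...,2]>.046)]; print('ridge',len(top),top.mean(0),np.linalg.svd(top[:,:2]-top[:,:2].mean(0),full_matrices=False)[2])
```

```text
[ 0.5518 -0.1804  0.2149] [[-0.004   1.      0.0014]
 [ 1.      0.004  -0.0011]
 [-0.0011  0.0014 -1.    ]] [-29.773   25.5107  71.061   -0.0158  83.3263 -30.0006] 5.6833
new_roller 0.94 [378.3, 45.7] [ 0.603  -0.0606 -0.0007]
new_roller 0.85 [305.8, 139.6] [ 0.5305 -0.1519  0.0098]
boss_top 0.76 [307.0, 197.9] [ 0.5325 -0.2059  0.0405]
tyre 2001 [ 0.5326 -0.1705  0.0447] [ 0.5072 -0.1922  0.0134] [ 0.5558 -0.1521  0.0521] ((0.5315157771110535, -0.17204639315605164), (0.048457708209753036, 0.04016030207276344), 0.2945849895477295)
rest 725 [ 0.5333 -0.1924  0.0376] [ 0.5092 -0.2131  0.0122] [ 0.5569 -0.1519  0.0489] ((0.5331059098243713, -0.1823606640100479), (0.061049118638038635, 0.047514211386442184), 88.769775390625)
all 2726 [ 0.5328 -0.1763  0.0428] [ 0.5072 -0.2131  0.0122] [ 0.5569 -0.1519  0.0521] ((0.5321043133735657, -0.18248042464256287), (0.04956766217947006, 0.06126289442181587), 0.23427042365074158)
ridge 1115 [ 0.532  -0.1715  0.0486] [[-0.0137 -0.9999]
 [-0.9999  0.0137]]
```

View pics/rol.png

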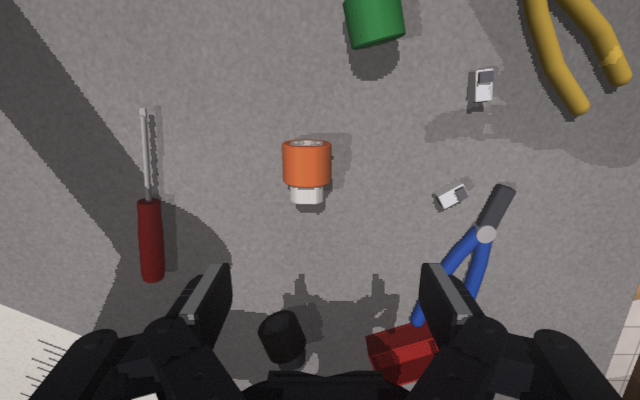

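The orange tyre is at (306,163) and the boss at (307,195) points toward the picture's bottom. The axis is at x 0.532 and the origin at y -0.152. The plan is to grip the tyre at 35° elevation from the boss side, then tip it upright.

>>> jog_arm(plan="0 0 0 -3 -1 0 0;0 0 0 -3 -1 0 0;0 6.9 0 0 0 0 0;0 6.9 0 0 0 0 0;0 6.9 0 0 0 0 0;0 6.9 0 0 0 0 0;0 6.9 0 0 0 0 0;0 6.9 0 0 0 0 0;0 6.9 0 0 0 0 0;0 6.7 0 0 0 0 0")

```text
time_s: 6.67
position: [0.5318, -0.2417, 0.2146]
tool_rot: [[-0.003, 1.0, 0.001], [0.57, 0.0, 0.822], [0.822, 0.003, -0.57]]
ft_force: [0.3, 0.0, -1.2]
grip_width: 0.0853
gripper_force: 0.0
```

>>> jog_arm(plan="0 0 0 -2.9 0 2 0;0 0 0 -2.9 0 2 0;0 0 0 -2.9 0 2 0;0 0 0 -2.9 0 2 0;0 0 0 0 0 0 0;0 0 0 0 0 0 0")

```text
time_s: 7.17
position: [0.5317, -0.2417, 0.0731]
tool_rot: [[0.0, 1.0, -0.001], [0.572, 0.001, 0.82], [0.82, -0.001, -0.572]]
ft_force: [-0.2, -0.3, 0.6]
grip_width: 0.0854
gripper_force: 0.0
```

>>> jog_arm(plan="0 0 0 0 0 3.4 0;0 0 0 0 0 3.4 0;0 0 0 0 0 2 0;0 0 0 0 0 1.4 0;0 0 0 0 0 0 0;0 0 0 0 0 0 60;0 0 0 0 0 0 160;0 0 0 0 0 0 160;0 0 0 0 0 0 160;0 0 0 0 0 0 160", grip_force=50)

```text
time_s: 8.0
position: [0.5324, -0.1597, 0.016]
tool_rot: [[-0.002, 1.0, 0.003], [0.575, -0.001, 0.818], [0.818, 0.003, -0.575]]
ft_force: [-0.6, -2.3, 6.9]
grip_width: 0.0494
gripper_force: 51.0
```

>>> jog_arm(plan="0 0 0 0 0 0 160;0 0 0 0 0 0 160;0 0 0 0 0 0 160;0 0 0 0 0 0 160")

```text
time_s: 8.33
position: [0.5324, -0.1597, 0.016]
tool_rot: [[-0.002, 1.0, 0.002], [0.575, -0.001, 0.818], [0.818, 0.003, -0.575]]
ft_force: [0.5, -2.6, 5.9]
grip_width: 0.0492
gripper_force: 51.0
```

>>> jog_arm(plan="0 0 0 1.6 0 -1.15 160;0 0 0 2.45 0 -1.72 160;0 0 0 2.45 0 -1.72 160;0 0 0 2.45 0 -1.72 160;0 -6 0 0 0 0 160;0 -6 0 0 0 0 160;0 -6 0 0 0 0 160;0 -6 0 0 0 0 160;0 -6 0 0 0 0 160;0 -6 0 0 0 0 160")

```text
time_s: 9.17
position: [0.5319, -0.1598, 0.1251]
tool_rot: [[0.0, 1.0, 0.002], [0.947, -0.001, 0.32], [0.32, 0.002, -0.947]]
ft_force: [-0.4, 0.6, -2.6]
grip_width: 0.0486
gripper_force: 52.3
```

>>> jog_arm(plan="0 -6 0 0 0 0 160;0 -6 0 0 0 0 160;0 -6 0 0 0 0 160;0 -6 0 0 0 0 160;0 -6 0 0 0 0 160;0 -6 0 0 0 0 160;0 -6 0 0 0 0 160;0 -6 0 0 0 0 160;0 -6 0 0 0 0 160;0 0 0 0 0 0 160")

```text
time_s: 10.0
position: [0.5311, -0.157, 0.123]
tool_rot: [[-0.003, 1.0, -0.001], [0.818, 0.002, -0.576], [-0.576, -0.003, -0.818]]
ft_force: [-0.4, 1.1, -2.7]
grip_width: 0.0493
gripper_force: 52.4
```

Run:
```python
from h import *
np.set_printoptions(precision=4,suppress=True)
s=env.observe(); print(s['position'],s['tool_rot'],s['q'],s['time_s'],s['grip_width'],s['ft_force'])
im=cam('scene'); P=cloud(im)
hsv=cv2.cvtColor(im['pixels'],cv2.COLOR_RGB2HSV)
t=(im['depth']>0)&(P[...,2]>.01)&(np.linalg.norm(P-s['position'],axis=-1)<.09)&(hsv[...,0]<22)&(hsv[...,1]>110)
Q=P[t]; print(len(Q),Q.min(0),Q.max(0)); v,u=np.nonzero(t); print(u.mean(),v.mean())
u,v=int(u.mean()),int(v.mean()); save(im,'tip.png',(u-50,v-50,u+50,v+40),6)
```

```text
[ 0.5311 -0.157   0.123 ] [[-0.0031  1.     -0.0012]
 [ 0.8176  0.0019 -0.5758]
 [-0.5758 -0.0028 -0.8176]] [-13.7088  29.5749  90.2204 -41.0711  58.4222   7.7812] 10.0 0.0493020360104111 [-0.4466  1.0954 -2.6657]
103 [ 0.5256 -0.1742  0.1221] [ 0.5618 -0.1326  0.1865]
279.7281553398058 199.32038834951456
```

View pics/tip.png

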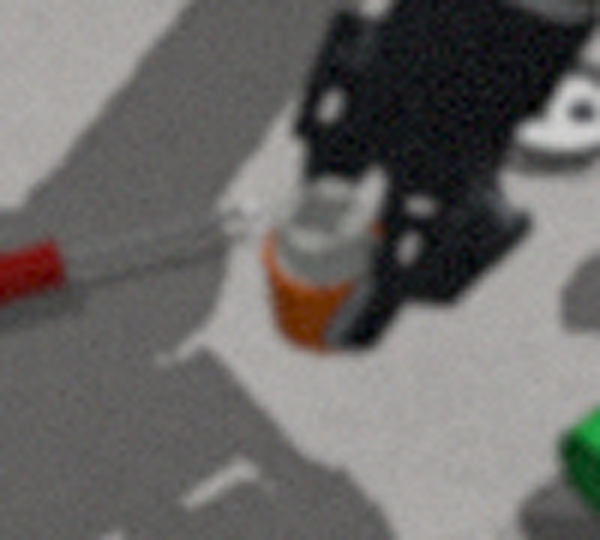

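The roller is held boss up: boss top at crop (325,195), tyre below at (315,300). Now lowering it to the bench.

>>> jog_arm(plan="0 0 0 2 0 2.86 160;0 0 0 2 0 2.86 160;0 0 0 1.4 0 2 160;0 0 0 0.4 0 0.57 160;0 0 0 0 0 0 160;0 0 0 0 0 0 160")

```text
time_s: 10.55
position: [0.5324, -0.1596, 0.0242]
tool_rot: [[0.002, 1.0, 0.0], [0.819, -0.001, -0.573], [-0.573, 0.002, -0.819]]
ft_force: [-0.5, 0.4, -1.5]
grip_width: 0.0495
gripper_force: 52.6
```

>>> jog_arm(plan="0 0 0 0.23 0 0.33 160;0 0 0 0.12 0 0.16 160;0 0 0 0 0 0 160")

```text
time_s: 10.8
position: [0.5321, -0.1588, 0.0176]
tool_rot: [[0.001, 1.0, 0.001], [0.819, -0.0, -0.574], [-0.574, 0.001, -0.819]]
ft_force: [-1.2, -0.5, -2.6]
grip_width: 0.0493
gripper_force: 52.6
```

>>> jog_arm(plan="0 0 0 0.12 0 0.16 160;0 0 0 0 0 0 160;0 0 0 0 0 0 160")

```text
time_s: 11.05
position: [0.5318, -0.1585, 0.0151]
tool_rot: [[-0.0, 1.0, 0.0], [0.819, 0.0, -0.574], [-0.574, 0.0, -0.819]]
ft_force: [-0.3, -0.3, -1.9]
grip_width: 0.049
gripper_force: 52.6
```

>>> jog_arm(plan="0 0 0 0.12 0 0.16 160;0 0 0 0.06 0 0.08 160;0 0 0 0 0 0 160")

```text
time_s: 11.3
position: [0.5317, -0.1584, 0.0117]
tool_rot: [[-0.0, 1.0, -0.0], [0.819, 0.0, -0.573], [-0.573, -0.0, -0.819]]
ft_force: [-0.1, 0.1, -2.2]
grip_width: 0.0493
gripper_force: 52.6
```

>>> jog_arm(plan="0 0 0 0.06 0 0.08 160;0 0 0 0.06 0 0.08 160;0 0 0 0 0 0 160")

```text
time_s: 11.55
position: [0.5317, -0.1584, 0.0097]
tool_rot: [[-0.0, 1.0, -0.0], [0.819, 0.0, -0.573], [-0.573, -0.0, -0.819]]
ft_force: [-0.0, 0.1, -2.4]
grip_width: 0.0492
gripper_force: 52.6
```

>>> jog_arm(plan="0 0 0 0.06 0 0.08 160;0 0 0 0 0 0 160;0 0 0 0 0 0 160")

```text
time_s: 11.8
position: [0.5318, -0.1584, 0.0089]
tool_rot: [[-0.0, 1.0, -0.0], [0.819, 0.0, -0.574], [-0.574, -0.0, -0.819]]
ft_force: [-0.1, 0.2, -2.6]
grip_width: 0.0489
gripper_force: 52.6
```

>>> jog_arm(plan="0 0 0 0.06 0 0.08 160;0 0 0 0 0 0 160;0 0 0 0 0 0 160")

```text
time_s: 12.05
position: [0.5318, -0.1584, 0.0079]
tool_rot: [[-0.0, 1.0, -0.0], [0.819, 0.0, -0.574], [-0.574, -0.0, -0.819]]
ft_force: [-0.8, 0.7, -2.7]
grip_width: 0.0492
gripper_force: 52.6
```

>>> jog_arm(plan="0 0 0 0.06 0 0.08 160;0 0 0 0 0 0 160;0 0 0 0 0 0 160")

```text
time_s: 12.3
position: [0.5319, -0.1584, 0.0072]
tool_rot: [[0.0, 1.0, 0.0], [0.819, 0.0, -0.574], [-0.574, 0.0, -0.819]]
ft_force: [-0.0, 1.1, 0.8]
grip_width: 0.049
gripper_force: 53.0
```

>>> jog_arm(plan="0 0 0 0.04 0 0.06 160;0 0 0 0 0 0 160")

```text
time_s: 12.47
position: [0.5319, -0.1583, 0.0072]
tool_rot: [[0.0, 1.0, 0.001], [0.818, 0.0, -0.575], [-0.575, 0.001, -0.818]]
ft_force: [-2.1, 4.1, 8.4]
grip_width: 0.0489
gripper_force: 53.9
```

>>> jog_arm(plan="0 0 0 0 0 0 90;0 0 0 0 0 0 60;0 0 0 0 0 0 20;0 0 0 0 0 0 0;0 0 0 0 0 0 0;0 0 0 0 0 0 0;0 0 0 0 0 -1.5 0;0 0 0 0 0 -2.5 0;0 0 0 0 0 -3.5 0;0 0 0 0 0 -3.5 0")

```text
time_s: 13.3
position: [0.5313, -0.0947, 0.0969]
tool_rot: [[-0.0, 1.0, -0.002], [0.82, -0.001, -0.573], [-0.573, -0.002, -0.82]]
ft_force: [0.9, -0.5, 0.9]
grip_width: 0.0856
gripper_force: 0.0
```

>>> jog_arm(plan="0 0 0 -2.3 0 -3.28 0;0 0 0 -2 0 -2.9 0;0 6.76 0 0 0 0 0;0 6.76 0 0 0 0 0;0 6.76 0 0 0 0 0;0 6.76 0 0 0 0 0;0 6.76 0 0 0 0 0;0 6.76 0 0 0 0 0;0 6.76 0 0 0 0 0;0 6.76 0 0 0 0 0")

```text
time_s: 14.13
position: [0.532, -0.0953, 0.1725]
tool_rot: [[-0.001, 1.0, 0.002], [0.943, 0.0, 0.332], [0.332, 0.002, -0.943]]
ft_force: [-0.3, 0.3, -0.0]
grip_width: 0.0856
gripper_force: 0.0
```

>>> jog_arm(plan="0 0 0 -3.47 0 -1.2 0;0 0 0 -3.47 0 -1.2 0;0 0 0 -3.47 0 -1.2 0;0 0 0 0 0 0 0;0 0 0 0 0 0 0")

```text
time_s: 14.55
position: [0.5315, -0.2068, 0.1711]
tool_rot: [[0.003, 1.0, 0.0], [0.945, -0.003, 0.327], [0.327, -0.001, -0.945]]
ft_force: [0.2, 0.4, -1.4]
grip_width: 0.0854
gripper_force: 0.0
```

Run:
```python
from h import *
np.set_printoptions(precision=4,suppress=True)
s=env.observe(); print(s['position'],s['tool_rot'],s['time_s'])
im=cam('wrist'); P=cloud(im); print(im['world_from_camera'][:3,2:])
ok=(im['depth']>0)&(np.hypot(P[...,0]-.532,P[...,1]+.17)<.06)
B=P[ok&(P[...,2]>.053)&(P[...,2]<.07)]; T=P[ok&(P[...,2]>.034)&(P[...,2]<.046)]
print('boss',len(B),B.mean(0),B.min(0),B.max(0),cv2.minAreaRect(B[:,:2].astype(np.float32)))
print('tyre',len(T),cv2.minEnclosingCircle(T[:,:2].astype(np.float32)),T[:,2].mean())
c=np.array(cv2.minAreaRect(B[:,:2].astype(np.float32))[0]); q=B[:,:2]-c; r=np.hypot(*q.T); th=np.arctan2(q[:,1],q[:,0])
m=r>.0175; print(m.sum(),'corner angle-45',np.degrees(np.angle(np.exp(4j*th[m]).mean()))/4-45)
A=np.c_[B[:,:2],np.ones(len(B))]; print('tilt',np.linalg.lstsq(A,B[:,2],rcond=None)[0])
v,u=np.nonzero(ok&(P[...,2]>.053)); u,v=int(u.mean()),int(v.mean()); save(im,'stand.png',(u-50,v-40,u+50,v+40),7)
```

```text
[ 0.5315 -0.2068  0.1711] [[ 0.0028  1.      0.0003]
 [ 0.9449 -0.0027  0.3273]
 [ 0.3273 -0.0006 -0.9449]] 14.55
[[-0.      0.5303]
 [ 0.0012 -0.1734]
 [-1.      0.3331]]
boss 923 [ 0.531  -0.1485  0.0595] [ 0.5144 -0.1654  0.053 ] [ 0.5477 -0.132   0.0623] ((0.5310670137405396, -0.1486891806125641), (0.03336939215660095, 0.03332166746258736), 89.85590362548828)
tyre 957 ((0.5309252738952637, -0.14847703278064728), 0.025132331997156143) 0.03980093575667642
163 corner angle-45 -0.09575368283836383
tilt [-0.0026 -0.0051  0.0602]
```

View pics/stand.png

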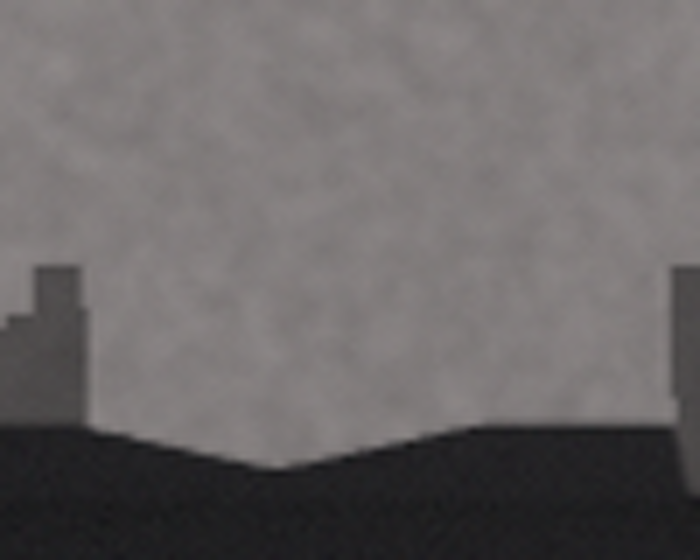

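The crop missed the roller and shows only bare bench. The depth numbers are clear: it stands upright (boss top 60 mm, tilt under 0.3°) at (0.531, -0.1486), with its flats square to the world axes.

>>> jog_arm(plan="0 -6.35 0 0 0 0 0;0 -6.35 0 0 0 0 0;0 -6.35 0 0 0 0 0;0 0 0 2.9 0 0 0;0 0 0 2.9 0 0 0;0 0 0 0 0 2.5 0;0 0 0 0 0 2.5 0;0 0 0 0 0 0 0;0 0 0 0 0 0 0")

```text
time_s: 15.35
position: [0.5314, -0.1459, 0.1216]
tool_rot: [[-0.001, 1.0, -0.002], [1.0, 0.001, 0.002], [0.002, -0.002, -1.0]]
ft_force: [-0.3, -0.5, 1.0]
grip_width: 0.0851
gripper_force: 0.0
```

>>> jog_arm(plan="0 0 0 -0.27 -0.04 2.5 0;0 0 0 0 0 2.5 0;0 0 0 0 0 2 0;0 0 0 0 0 0.8 0;0 0 0 0 0 0 0;0 0 0 0 0 0 90;0 0 0 0 0 0 150;0 0 0 0 0 0 170;0 0 0 0 0 0 190;0 0 0 0 0 0 190", grip_force=45)

```text
time_s: 16.18
position: [0.5319, -0.1501, 0.0448]
tool_rot: [[0.0, 1.0, 0.002], [1.0, -0.0, -0.0], [-0.0, 0.002, -1.0]]
ft_force: [0.5, -0.1, 5.3]
grip_width: 0.0327
gripper_force: 45.5
```

>>> jog_arm(plan="0 0 0 0 0 0 190;0 0 0 0 0 0 190;0 0 0 0 0 0 190;0 0 0 0 0 0 190")

```text
time_s: 16.52
position: [0.5319, -0.1501, 0.0448]
tool_rot: [[-0.0, 1.0, 0.002], [1.0, 0.0, -0.0], [-0.0, 0.002, -1.0]]
ft_force: [0.4, 0.6, 7.2]
grip_width: 0.0334
gripper_force: 45.6
```

>>> jog_arm(plan="0 0 0 0 0 -1 190;0 0 0 0 0 -2.5 190;0 0 0 0 0 -3.6 190;0 0 0 0 0 -3.6 190;0 0 0 0 0 -3.6 190;0 0 0 0 0 -3.7 190;0 0 6.05 0 0 0 190;0 0 6.05 0 0 0 190;0 0 0 0 0 0 190;0 0 0 0 0 0 190")

```text
time_s: 17.35
position: [0.531, -0.1497, 0.2237]
tool_rot: [[0.207, 0.978, -0.001], [0.978, -0.207, 0.001], [0.001, -0.001, -1.0]]
ft_force: [0.2, -0.5, -3.3]
grip_width: 0.0332
gripper_force: 45.7
```

>>> jog_arm(plan="0 0 0 3.8 -0.9 0 190;0 0 0 3.8 -0.9 0 190;0 0 0 3.8 -0.9 0 190;0 0 0 3.8 -0.9 0 190;0 0 0 3.8 -0.9 0 190;0 0 0 3.8 -0.9 0 190;0 0 0 3.8 -0.9 0 190;0 0 0 3.8 -0.9 0 190;0 0 0 3.8 -0.9 0 190;0 0 0 3.8 -0.9 0 190")

```text
time_s: 18.18
position: [0.5223, 0.2424, 0.2236]
tool_rot: [[0.206, 0.979, -0.001], [0.979, -0.206, 0.0], [-0.0, -0.001, -1.0]]
ft_force: [1.2, 0.4, -1.6]
grip_width: 0.0329
gripper_force: 45.6
```

>>> jog_arm(plan="0 0 0 3.7 -0.9 0 190;0 0 0 0 0 0 190;0 0 0 0 0 0 190;0 0 0 0 0 0 190")

```text
time_s: 18.52
position: [0.5218, 0.2783, 0.2234]
tool_rot: [[0.207, 0.978, -0.001], [0.978, -0.207, -0.0], [-0.0, -0.001, -1.0]]
ft_force: [1.4, -0.5, -2.6]
grip_width: 0.0331
gripper_force: 45.7
```

>>> jog_arm(plan="0 0 0 0.13 0 1.5 190;0 0 0 0 0 1.2 190;0 0 0 0 0 0.4 190;0 0 0 0 0 0.4 190;0 0 0 0 0 0 190")

```text
time_s: 18.93
position: [0.5223, 0.279, 0.1886]
tool_rot: [[0.21, 0.978, -0.001], [0.978, -0.21, 0.0], [-0.0, -0.001, -1.0]]
ft_force: [0.5, 0.0, -2.2]
grip_width: 0.0329
gripper_force: 45.6
```

>>> jog_arm(plan="0 0 0 0 0 0.2 190;0 0 0 0 0 0.2 190;0 0 0 0 0 0 190")

```text
time_s: 19.18
position: [0.5223, 0.2797, 0.1849]
tool_rot: [[0.21, 0.978, 0.0], [0.978, -0.21, 0.001], [0.001, 0.0, -1.0]]
ft_force: [0.5, 0.2, -2.2]
grip_width: 0.0326
gripper_force: 45.6
```

Bottom at about 140 mm, with no contact. Now down to the spline tops (TCP about 0.177).

>>> jog_arm(plan="0 0 0 0 0 0.2 190;0 0 0 0 0 0.2 190;0 0 0 0 0 0.2 190;0 0 0 0 0 0 190")

```text
time_s: 19.52
position: [0.5221, 0.2798, 0.1784]
tool_rot: [[0.209, 0.978, -0.001], [0.978, -0.209, 0.0], [0.0, -0.001, -1.0]]
ft_force: [-0.0, -0.1, -3.2]
grip_width: 0.033
gripper_force: 45.6
```

>>> jog_arm(plan="0 0 0 0 0 0.15 190;0 0 0 0 0 0.15 190;0 0 0 0 0 0 190;0 0 0 0 0 0 190")

```text
time_s: 19.85
position: [0.5222, 0.2799, 0.1758]
tool_rot: [[0.21, 0.978, -0.0], [0.978, -0.21, 0.0], [0.0, -0.0, -1.0]]
ft_force: [0.9, -0.1, -3.2]
grip_width: 0.033
gripper_force: 45.6
```

>>> jog_arm(plan="0 0 0 0 0 0.15 190;0 0 0 0 0 0.15 190;0 0 0 0 0 0.15 190;0 0 0 0 0 0 190")

```text
time_s: 20.18
position: [0.5222, 0.2798, 0.171]
tool_rot: [[0.21, 0.978, -0.0], [0.978, -0.21, 0.0], [0.0, -0.0, -1.0]]
ft_force: [0.0, 0.2, -2.5]
grip_width: 0.033
gripper_force: 45.7
```

>>> jog_arm(plan="0 0 0 0 0 0.2 190;0 0 0 0 0 0.2 190;0 0 0 0 0 0.2 190;0 0 0 0 0 0 190")

```text
time_s: 20.52
position: [0.5222, 0.2798, 0.1649]
tool_rot: [[0.21, 0.978, -0.0], [0.978, -0.21, 0.0], [0.0, -0.0, -1.0]]
ft_force: [1.0, -0.3, -2.6]
grip_width: 0.0328
gripper_force: 45.6
```

The roller is on the splines without force (bottom at 120 mm). Continuing down.

>>> jog_arm(plan="0 0 0 0 0 0.3 190;0 0 0 0 0 0.3 190;0 0 0 0 0 0.3 190;0 0 0 0 0 0.3 190;0 0 0 0 0 0.3 190;0 0 0 0 0 0 190")

```text
time_s: 21.02
position: [0.5222, 0.2798, 0.1497]
tool_rot: [[0.21, 0.978, -0.001], [0.978, -0.21, 0.0], [0.0, -0.001, -1.0]]
ft_force: [0.5, -0.6, -2.8]
grip_width: 0.0331
gripper_force: 45.6
```

>>> jog_arm(plan="0 0 0 0 0 0.3 190;0 0 0 0 0 0.3 190;0 0 0 0 0 0.3 190;0 0 0 0 0 0.1 190;0 0 0 0 0 0 190")

```text
time_s: 21.43
position: [0.5222, 0.2798, 0.14]
tool_rot: [[0.21, 0.978, -0.0], [0.978, -0.21, 0.0], [0.0, -0.0, -1.0]]
ft_force: [0.5, 0.7, -3.8]
grip_width: 0.0331
gripper_force: 45.6
```

>>> jog_arm(plan="0 0 0 0 0 0.1 190;0 0 0 0 0 0 190;0 0 0 0 0 0 190")

```text
time_s: 21.68
position: [0.5223, 0.2799, 0.1394]
tool_rot: [[0.21, 0.978, -0.0], [0.978, -0.21, 0.001], [0.0, -0.0, -1.0]]
ft_force: [1.5, 0.8, -3.0]
grip_width: 0.0328
gripper_force: 45.6
```

>>> jog_arm(plan="0 0 0 0 0 0.1 190;0 0 0 0 0 0 190;0 0 0 0 0 0 190")

```text
time_s: 21.93
position: [0.5222, 0.2799, 0.1384]
tool_rot: [[0.21, 0.978, -0.0], [0.978, -0.21, 0.001], [0.001, -0.0, -1.0]]
ft_force: [0.6, 0.4, -3.4]
grip_width: 0.0331
gripper_force: 45.6
```

>>> jog_arm(plan="0 0 0 0 0 0.1 190;0 0 0 0 0 0 190;0 0 0 0 0 0 190")

```text
time_s: 22.18
position: [0.5222, 0.2799, 0.1373]
tool_rot: [[0.21, 0.978, -0.0], [0.978, -0.21, 0.0], [0.0, -0.0, -1.0]]
ft_force: [0.6, -0.0, -2.6]
grip_width: 0.0327
gripper_force: 45.6
```

>>> jog_arm(plan="0 0 0 0 0 0.08 190;0 0 0 0 0 0 190;0 0 0 0 0 0 190")

```text
time_s: 22.43
position: [0.5223, 0.28, 0.1368]
tool_rot: [[0.21, 0.978, 0.0], [0.978, -0.21, 0.001], [0.001, 0.0, -1.0]]
ft_force: [0.2, 0.4, -0.8]
grip_width: 0.0325
gripper_force: 45.8
```

>>> jog_arm(plan="0 0 0 0 0 0.06 190;0 0 0 0 0 0 190;0 0 0 0 0 0 190")

```text
time_s: 22.68
position: [0.5223, 0.28, 0.1368]
tool_rot: [[0.21, 0.978, 0.001], [0.978, -0.21, 0.001], [0.001, 0.001, -1.0]]
ft_force: [-1.7, -0.4, 5.0]
grip_width: 0.0328
gripper_force: 46.5
```

Seated: the load is taken up at TCP 0.1368, as predicted. Releasing and backing off.

>>> jog_arm(plan="0 0 0 0 0 0 140;0 0 0 0 0 0 110;0 0 0 0 0 0 60;0 0 0 0 0 0 40;0 0 0 0 0 0 40;0 0 0 0 0 -0.5 40;0 0 0 0 0 -1.5 40;0 0 0 0 0 -3 40;0 0 0 0 0 -3 40;0 0 0 0 0 -3 40")

```text
time_s: 23.52
position: [0.522, 0.2798, 0.2477]
tool_rot: [[0.21, 0.978, -0.0], [0.978, -0.21, 0.0], [0.0, -0.0, -1.0]]
ft_force: [0.5, -0.2, -0.8]
grip_width: 0.0721
gripper_force: 0.0
```

>>> jog_arm(plan="0 0 0 -3 0 -2 0;0 0 0 -3 0 0 0;0 0 0 0 0 0 0;0 0 0 0 0 0 0")

```text
time_s: 23.85
position: [0.5096, 0.2203, 0.2668]
tool_rot: [[0.211, 0.977, 0.001], [0.977, -0.211, 0.001], [0.001, 0.001, -1.0]]
ft_force: [0.4, 0.0, 0.9]
grip_width: 0.0853
gripper_force: 0.0
```

Run:
```python
from h import *
np.set_printoptions(precision=4,suppress=True)
s=env.observe(); print(s['position'],s['time_s'])
im=cam('wrist'); P=cloud(im); hsv=cv2.cvtColor(im['pixels'],cv2.COLOR_RGB2HSV)
ok=(im['depth']>0)&(np.hypot(P[...,0]-.5222,P[...,1]-.281)<.027)
org=(hsv[...,0]<22)&(hsv[...,1]>150)
T=P[ok&org&(P[...,2]>.125)]; B=P[ok&(P[...,2]>.146)]
print('tyre top',len(T),np.percentile(T[:,2],[10,50,90]),'boss',len(B),np.percentile(B[:,2],[10,50,90,100]),B.mean(0))
save(im,'fit.png')
```

```text
[0.5096 0.2203 0.2668] 23.85
tyre top 439 [0.1305 0.1317 0.1326] boss 1325 [0.1495 0.1516 0.1526 0.154 ] [0.5216 0.2817 0.1513]
```

View pics/fit.png

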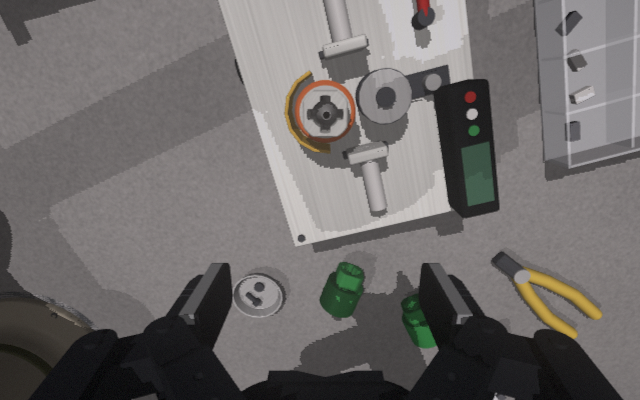

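The roller at (325,113) sits home, boss up on the shaft. The tyre top measures 132 mm and the boss 152 mm, as they must.

```bash
python3 -c "
from rig import job
print(job.close_job())"
```

```text
the job is handed in; nothing more can be done
None
```

The new orange roller is on the drive shaft, boss up and seated on the shoulder, released and handed in at about 24 s; it slid down the splines without force, and I moved nothing else on the bench.

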